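# Gather the toy wheels in one corner of the tote

### The arm

A 7-joint arm with a two-finger parallel gripper is mounted at the origin on the work surface. World frame = base frame: x ahead of the robot, y to its left, z up, the work surface at z = 0. Lengths are in m, angles in rad, forces in N, time in s.
With the tool pointing down it reaches from about 0.4 to 0.85 m from the base axis. Payload 4.4 kg.
Tool frame: the origin (TCP) lies between the finger pads; the fingertips stand 14 mm ahead of it and the grasp point (between the pads) lies 5 mm behind it; z points along the fingers, y is the line along which they close (so a half turn about z gives the same grasp; the last joint's range is limited). The gripper opens to 94 mm and grips with 3 to 60 N. Pads are 16 mm wide; open, the fingers measure 119 mm over their backs; the gripper's body (75 mm by 177 mm) begins 78 mm behind the grasp point.
Start: joints at [1.272, 0.628, 0.038, 1.517, -0.027, 0.996, -0.02], TCP at [0.15, -0.632, 0.199] pointing down, gripper open.
Joint ranges: [-3.06, 3.06], [-0.37, 2.12], [-1.25, 1.32], [0.18, 2.47], [-1.1, 4.24], [0.23, 1.98], [-2.94, 2.94]. Speed limits (rad/s): [2.57, 2.57, 3.14, 3.14, 3.14, 3.14, 3.14].

### API

Orientations are given as a rotation vector (axis times angle).
In Python, from rig import r gives the robot as it stands.
- The arm moves only by the tool step_arm, never from a script. Its argument "deltas" is one flat list of numbers, 7 for each row, row after row: the shift along the tool's x, y, z in cm, then the turn, a rotation vector about the tool's x, y, z in degrees, then the gripper's target within -1 to 1 (shut at 1, half-way at 0, fully open at -1). A call has 1 to 10 rows; each row shifts and turns the commanded pose from where the row before left it, along the tool's axes as they then stand; what a row does not reach is not made up. A row lasts 1/10 s, in which the tool goes at most 50 mm and 8.59 degrees, less where a joint would pass 70% of its speed; a pose out of reach is approached as far as the arm can. A call is refused whole if a number of a shift passes 5 or a number of a turn 8.59, either way. A call with a gripper value outside its range is refused whole. The fingers move at their own pace and stop on an object; the grip force is fixed at half the most. Time passes only in rows, so rows that do not move let the fingers close. It gives the time, the measured TCP pose, the force, the opening and the grip force at its end, in the units of the state.
- r.get_state(): the state, without advancing time (a new reading comes with each control period).
- r.read_camera(name): name is "scene" or "top" or "wrist"; returns (picture, depth): 400x640x3 uint8, red, green, blue; 400x640 float32, m along the optical axis (not along the pixel's ray), 0 where there is no reading.
- r.calibration(name): a dict with "fx", "fy", "cx", "cy" (pixels), "camera_from_world" (4x4, takes a point from world to camera coordinates). Camera axes: x right, y down, z forward; pixel columns grow to the right and rows downward; lengths in m; the calibration is good to about 2 mm. A picture is of the moment at which its call begins: read the wrist's pose just before it. calibration takes no time and is no camera call; for the wrist camera it gives the pose at the moment of the call.
- r.hand_in(): hands the job in; it is judged then, once.
The state is a dict: "clock": time; "qpos": joint angles; "qvel": joint speeds; "joint_torque": joint torques, N m; "eef_pos": TCP position; "eef_rot": TCP orientation; "force": force on the tool from outside, world axes, zero at the start; "torque": the same for the moment, N m; "opening": finger opening in m; "finger_force": force on a finger pad.
Only numpy, scipy, OpenCV 4.12 (cv2) and the standard library are available. Lean on these libraries where they do the work, as an engineer would, in place of code of your own. Each camera call takes 0.05 s, during which the arm holds its last target. There are 200 camera calls.

### The job

One toy wheel has strayed onto the bench: put it back into the wooden hand tote with the other three and let go of it. Then tip the tote up where it stands, its lowest corner staying down at the bench, until all four wheels have slid together into the corner nearest the animal that still has no wheels under its board. Spill none, leave everything else on the bench where it is, and finish while still gripping the tote, holding it tilted and still with the wheels gathered in that corner.

Things in the scene. Friction and masses are not known exactly. Their poses are not given: they have to be found in the camera images.
- tote: loose wooden hand tote (open parts box), 248 x 170 mm outside, 224 x 154 inside, 0.4 to 0.6 kg. Origin: centre of its underside; x along its length, away from the robot within 15 degrees; y to its left, z up. Floor 6 mm thick, side walls 8 mm thick and 45 high; end boards 12 thick, 45 high, with a raised hand grip in the middle, 90 high. Outer bottom corners at x = +-124, y = +-85 mm
- grip_far (a point): middle of the grip bar on the tote's end away from the robot (tote frame x = 118, y = 0, z = 79 mm); the bar is 12 mm thick along tote x, 110 mm long along tote y and 22 mm high (68 to 90 above the bench), with an open hand slot 70 mm wide under it (45 to 68); axes as the tote
- corner_left (a point): inner floor corner of the tote at its end towards the robot, left side (tote frame x = -112, y = 77, z = 6 mm). The waxed inside is slippery: the wheels start to slide at 9 to 14 degrees of tilt, and run along the walls into the lowest corner at 30 to 35 degrees with equal slope along length and width
- corner_right (a point): inner floor corner of the tote at its end towards the robot, right side (tote frame x = -112, y = -77, z = 6 mm)
- stray_mid (a point): the stray wheel, at the start alone on the bench beside the tote, left or right: turned toy wheel of plain lacquered wood lying flat, 30 mm across, 16 mm thick, 11 g; the point is its centre
- wheel1_mid (a point): one of the three wheels lying in the tote: turned toy wheel of plain lacquered wood lying flat, 30 mm across, 16 mm thick, 11 g; the point is its centre
- wheel2_mid (a point): one of the three wheels lying in the tote: turned toy wheel of plain lacquered wood lying flat, 30 mm across, 16 mm thick, 11 g; the point is its centre
- wheel3_mid (a point): one of the three wheels lying in the tote: turned toy wheel of plain lacquered wood lying flat, 30 mm across, 16 mm thick, 11 g; the point is its centre
- bare_toy: toy cow of plain wood on a board without wheels (bare axle ends stick out of the cross blocks under the board), 173 x 92 x 140 mm high, standing on the bench to the left or to the right of the tote, beside its end towards the robot, so that the nearest corner of the tote is corner_left or corner_right. Origin: centre of its underside; x to the head
- rolling_toy: toy horse of plain wood on a board with four wheels, 178 x 92 x 171 mm high, on the other side of the tote; leave alone. Origin: centre of its underside, x to the head
- glue_pot: white screw-top pot, 52 mm across, 65 mm high, beside the tote on the side opposite to the stray wheel; leave alone. Origin: centre of its underside
- gouge: carving gouge lying on the bench beyond the tote, 235 mm long, 28 mm thick; leave alone. Origin: under its middle, x to the blade
- try_square: small try square lying flat beyond the tote, 171 x 115 x 14 mm; leave alone. Origin: on the bench beside the inner edge of the blade
- mallet: round wooden carver's mallet lying at the left, 246 mm long, head 72 mm across; leave alone. Origin: on the bench under the handle by the head, x to the head
- brush_tin: metal tin of paint brushes at the right, 72 mm across, 175 mm high with the brushes; leave alone. Origin: centre of its underside

How it is judged:
On the way, in this order (a step that is already met when the one before it is completed fails the run):
1. the stray wheel is in the tote and let go, the tote standing level (x of stray_mid in the frame of tote between -0.106 and 0.106 m and y of stray_mid in the frame of tote between -0.072 and 0.072 m and z of stray_mid in the frame of tote between 0.002 and 0.05 m and contact force between the fingers and stray below 0.1 N and angle between tote's own z axis and vertical below 0.1 rad), for 0.2 s.
2. the tote is gripped and tilted (contact force between the fingers and tote above 2 N and angle between tote's own z axis and vertical between 0.3 and 0.87 rad), for 0.2 s.
At the end, for the whole second after the job is handed in: fingers hold the tote (over 2 N) still, tilted 17 to 50 degrees, leaning only on the bench; its inner corner by the wheel-less cow is under 40 mm high, within 60 mm of its start, the corner across higher; all four wheels rest in it, within 120 mm of that corner, untouched by fingers (all of step 2 and linear speed of each of tote, wheel1, wheel2, wheel3, stray below 0.03 m/s and x of wheel1_mid in the frame of tote between -0.106 and 0.106 m and y of wheel1_mid in the frame of tote between -0.072 and 0.072 m and z of wheel1_mid in the frame of tote between 0.002 and 0.05 m and contact force between the fingers and wheel1 below 0.2 N and x of wheel2_mid in the frame of tote between -0.106 and 0.106 m and y of wheel2_mid in the frame of tote between -0.072 and 0.072 m and z of wheel2_mid in the frame of tote between 0.002 and 0.05 m and contact force between the fingers and wheel2 below 0.2 N and x of wheel3_mid in the frame of tote between -0.106 and 0.106 m and y of wheel3_mid in the frame of tote between -0.072 and 0.072 m and z of wheel3_mid in the frame of tote between 0.002 and 0.05 m and contact force between the fingers and wheel3 below 0.2 N and x of stray_mid in the frame of tote between -0.106 and 0.106 m and y of stray_mid in the frame of tote between -0.072 and 0.072 m and z of stray_mid in the frame of tote between 0.002 and 0.05 m and contact force between the fingers and stray below 0.2 N and contact force between tote and bare_toy below 0.3 N and contact force between tote and rolling_toy below 0.3 N and contact force between tote and glue_pot below 0.3 N and contact force between tote and gouge below 0.3 N and contact force between tote and try_square below 0.3 N and contact force between tote and mallet below 0.3 N and contact force between tote and brush_tin below 0.3 N and ((world y of bare_toy above 0 m and distance between each of wheel1_mid, wheel2_mid, wheel3_mid, stray_mid and corner_left below 0.12 m and height (world z) of corner_left below 0.04 m and distance of corner_left from where it was at the start of the episode below 0.06 m and height (world z) of corner_right above 0.04 m) or (world y of bare_toy below 0 m and distance between each of wheel1_mid, wheel2_mid, wheel3_mid, stray_mid and corner_right below 0.12 m and height (world z) of corner_right below 0.04 m and distance of corner_right from where it was at the start of the episode below 0.06 m and height (world z) of corner_left above 0.04 m))); the arm keeps its last pose, push and grip.
It fails at once if a wheel lying in the tote is spilled ((x of wheel1_mid in the frame of tote above 0.135 m or x of wheel1_mid in the frame of tote below -0.135 m or y of wheel1_mid in the frame of tote above 0.097 m or y of wheel1_mid in the frame of tote below -0.097 m) or (x of wheel2_mid in the frame of tote above 0.135 m or x of wheel2_mid in the frame of tote below -0.135 m or y of wheel2_mid in the frame of tote above 0.097 m or y of wheel2_mid in the frame of tote below -0.097 m) or (x of wheel3_mid in the frame of tote above 0.135 m or x of wheel3_mid in the frame of tote below -0.135 m or y of wheel3_mid in the frame of tote above 0.097 m or y of wheel3_mid in the frame of tote below -0.097 m)).
It fails at once if the tote is tipped over (angle between tote's own z axis and vertical above 1 rad).
It fails at once if something else on the bench is shifted by more than 20 mm (distance of any of bare_toy, rolling_toy, glue_pot, gouge, try_square, mallet, brush_tin from where it was at the start of the episode above 0.02 m).
It also fails if it takes over 56 s, if anything falls off the work surface, if the arm or the gripper's body presses on something with over 40 N, if the wrist force passes 120 N, or if a joint passes its speed limit or range.

## Working session

There is one attempt and no reset: what is moved stays moved. The work goes in short steps, Python scripts to look and compute and a tool call to move; the robot and the scene stay as the last step left them, time stands still between calls to the robot, and variables do not carry over. Pictures are saved under pics/ and viewed, at most 10 in all, crops included, and the job is handed in when it is done.

Besides the shell and the picture viewer there is one more tool, called after "Request:" as name(argument=value, ...) on one line, values as JSON. step_arm: Moves the arm, as the interface text tells. Its arguments: {"type":"object","properties":{"deltas":{"type":"array","items":{"type":"number"}}},"required":["deltas"]}

```bash
ls; mkdir -p pics; python3 - <<'E'
from rig import r
import cv2,numpy as np
for n in("scene","top"):
    p,d=r.read_camera(n); cv2.imwrite(f"pics/{n}0.png",p[:,:,::-1]); np.savez(f"{n}0.npz",p=p,d=d)
    c=r.calibration(n); print(n,{k:np.round(v,3) for k,v in c.items()}, (d>0).mean())
print(r.get_state())
E
```

```text
pics
scene {'fx': np.float64(517.569), 'fy': np.float64(517.569), 'cx': np.float64(316.163), 'cy': np.float64(202.542), 'camera_from_world': array([[ 0.249,  0.968,  0.005, -0.109],
       [ 0.797, -0.203, -0.568, -0.429],
       [-0.549,  0.145, -0.823,  2.231],
       [ 0.   ,  0.   ,  0.   ,  1.   ]])} 0.99592578125
top {'fx': np.float64(446.195), 'fy': np.float64(446.195), 'cx': np.float64(319.717), 'cy': np.float64(202.174), 'camera_from_world': array([[ 3.000e-03, -1.000e+00, -1.800e-02, -8.000e-03],
       [-9.930e-01, -1.000e-03, -1.190e-01,  5.900e-01],
       [ 1.190e-01,  1.900e-02, -9.930e-01,  1.218e+00],
       [ 0.000e+00,  0.000e+00,  0.000e+00,  1.000e+00]])} 0.9959921875
{'clock': 0.1, 'qpos': array([ 1.27219496,  0.62924035,  0.03843885,  1.51822013, -0.02700356,
        0.99631829, -0.01997345]), 'qvel': array([-6.09765378e-04, -3.98130575e-04,  9.00397613e-04, -2.71466657e-03,
        6.14626784e-04,  3.83618806e-05,  1.64782733e-03]), 'joint_torque': array([ 3.04480491e-03, -5.50785255e+01,  1.14729233e+00, -1.87114459e+01,
       -5.21833508e-02,  1.92259764e-02,  5.70949010e-05]), 'eef_pos': array([ 0.1498562 , -0.63188111,  0.19856991]), 'eef_rot': array([-3.11868322e+00, -3.64713489e-01,  3.17691605e-04]), 'force': array([-0.31179399,  0.02409934,  0.18956883]), 'torque': array([-0.02679552, -0.04038446,  0.0058922 ]), 'finger_force': 0.0, 'opening': 0.09423732543404441}
```

View pics/top0.png

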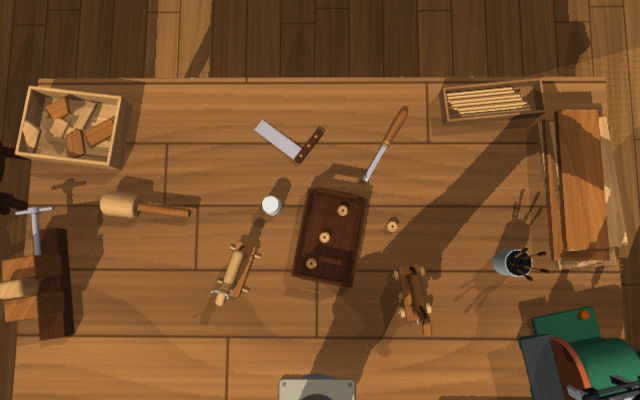

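View pics/scene0.png

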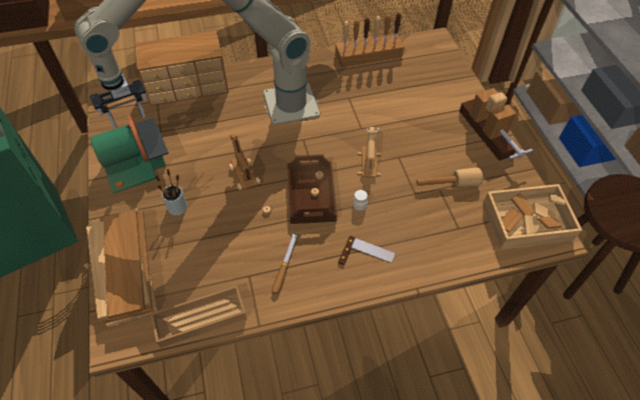

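The top view shows the tote around (331,237), wheels at (343,211), (324,238) and (311,264), and the stray at (392,226) on the right. The glue pot is at (271,205), with one toy at (236,275) and the other at (414,298). I'll zoom in on the toys and measure.

```bash
cat > h.py <<'E'
from rig import r
import numpy as np,cv2
from scipy.spatial.transform import Rotation as R
def pts(n,d):
    c=r.calibration(n);v,u=np.mgrid[:400,:640]
    P=np.stack([(u-c['cx'])/c['fx']*d,(v-c['cy'])/c['fy']*d,d,np.ones_like(d)],-1)
    return (P@np.linalg.inv(c['camera_from_world']).T)[...,:3]
def ray(n,u,v,z):
    c=r.calibration(n);T=np.linalg.inv(c['camera_from_world'])
    q=T[:3,:3]@[(u-c['cx'])/c['fx'],(v-c['cy'])/c['fy'],1];o=T[:3,3]
    return o+q*(z-o[2])/q[2]
E
python3 - <<'E'
from h import *
a=np.load("top0.npz");s=np.load("scene0.npz")
im=a['p'][:,:,::-1];sc=s['p'][:,:,::-1]
z=lambda i,x,y,w,h:cv2.resize(i[y:y+h,x:x+w],(400,300),interpolation=cv2.INTER_CUBIC)
cv2.imwrite("pics/c1.png",np.vstack([np.hstack([z(im,195,230,80,60+15-15),z(im,375,250,80,60+30-30)]),np.hstack([z(sc,335,120,80,60),z(sc,205,130,80,60)])]))
P=pts("top",a['d'])
g=lambda u,v:print((u,v),P[v,u].round(3))
for q in[(343,211),(324,238),(311,264),(392,226),(330,190),(320,282),(335,230),(271,205),(236,270),(410,290)]:g(*q)
# tote: dark reddish mask
hsv=cv2.cvtColor(im,cv2.COLOR_BGR2HSV)
h=P[...,2]
reg=np.zeros((400,640),bool);reg[175:295,285:378]=1
for lo,hi in((.037,.055),(.07,.1)):
    m=reg&(h>lo)&(h<hi);X=P[m][:,:2]
    print(lo,len(X),[ (np.round(x,3)) for x in [cv2.minAreaRect((X*1000).astype(np.float32))][0][:2]],cv2.minAreaRect((X*1000).astype(np.float32))[2],X.min(0),X.max(0))
for lo,hi in((.07,.1),):
    m=reg&(h>lo)&(h<hi)
    X=P[m]
    for far in(0,1):
        Y=X[(X[:,0]>.58)==bool(far)]; print(len(Y),Y.mean(0).round(4),Y.min(0).round(3),Y.max(0).round(3))
E
```

```text
(343, 211) [ 0.567 -0.073  0.023]
(324, 238) [ 0.491 -0.019  0.024]
(311, 264) [0.418 0.017 0.026]
(392, 226) [ 0.525 -0.21   0.021]
(330, 190) [ 0.617 -0.036  0.089]
(320, 282) [ 0.372 -0.009  0.087]
(335, 230) [ 0.514 -0.05   0.009]
(271, 205) [0.579 0.126 0.064]
(236, 270) [0.403 0.211 0.099]
(410, 290) [ 0.353 -0.245  0.09 ]
0.037 687 [array([492.879, -33.315]), array([170.216, 248.153])] 79.43852233886719 [ 0.35650957 -0.13906931] [0.62928087 0.0711801 ]
0.07 422 [array([493.317, -32.479]), array([113.354, 247.928])] 79.44386291503906 [ 0.36114762 -0.10898604] [0.62318092 0.04452218]
209 [ 0.3776 -0.0109  0.0883] [ 0.361 -0.065  0.07 ] [0.392 0.045 0.096]
213 [ 0.6077 -0.055   0.0874] [ 0.593 -0.109  0.071] [0.623 0.003 0.096]
```

View pics/c1.png

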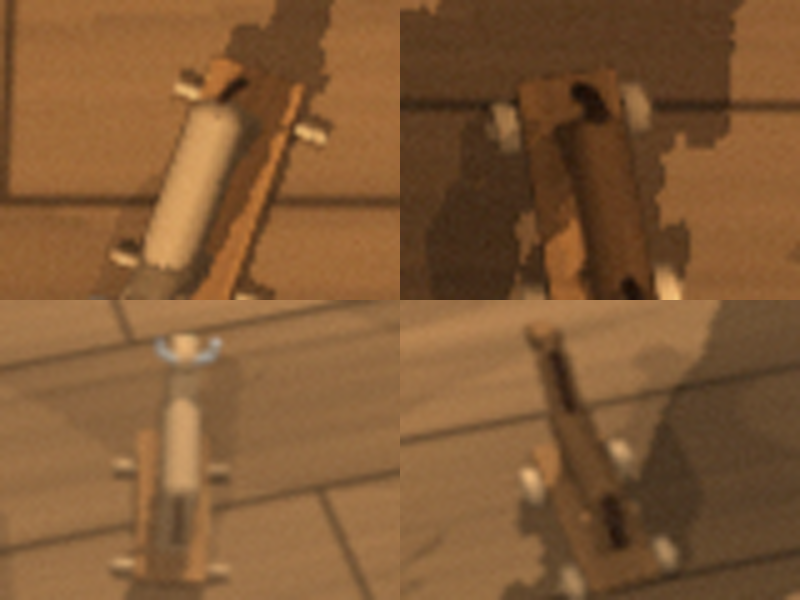

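The left toy is light, with horns and thin bare axle stubs, so it looks like the cow. The right toy has a mane and full wheels, so it looks like the horse. That would make the target corner_left. Next I'll check their heights, refine the stray's position and plan the pick.

```bash
cat >> h.py <<'E'
from scipy.linalg import logm,expm
YAW=np.deg2rad(-10.6);C=np.array([.493,-.033,0])
Rt=R.from_euler('z',YAW).as_matrix()
def down(y):  # tool z down, tool y at yaw y (deg)
    a=np.deg2rad(y);ty=np.array([np.cos(a),np.sin(a),0]);z=np.array([0,0,-1.]);return np.stack([np.cross(ty,z),ty,z],1)
def T(p,M):
    A=np.eye(4);A[:3,:3]=M;A[:3,3]=p;return A
def cur():
    s=r.get_state();return T(s['eef_pos'],R.from_rotvec(s['eef_rot']).as_matrix())
def rows(A,B,n):
    S=expm(logm(np.linalg.inv(A)@B).real/n)
    return np.r_[S[:3,3]*100,R.from_matrix(S[:3,:3]).as_rotvec(degrees=True)].round(3)
def tote(p):return C+Rt@np.array(p)
E
python3 - <<'E'
from h import *
a=np.load("top0.npz");P=pts("top",a['d']);h=P[...,2]
m=np.zeros((400,640),bool);m[216:237,381:403]=1;m&=h>.011
print("stray",P[m].mean(0),P[m].min(0),P[m].max(0),m.sum())
for n,(u0,u1,v0,v1) in{'left':(205,268,235,312),'right':(390,440,255,345)}.items():
    Q=P[v0:v1,u0:u1].reshape(-1,3);Q=Q[Q[:,2]>.05];print(n,Q.min(0).round(3),Q.max(0).round(3))
A=cur();st=np.array([.525,-.21,.0])
B=T(st+[0,0,.23],down(-45));print(rows(A,B,30),rows(A,T(A[:3,3]+[0,0,.05],A[:3,:3]),2))
E
```

```text
stray [ 0.52360612 -0.20972276  0.01670406] [ 0.51096404 -0.22293687  0.01101985] [ 0.53674738 -0.19669637  0.02421899] 86
left [ 0.314 -0.03   0.051] [0.467 0.266 1.279]
right [ 0.244 -0.285  0.05 ] [ 0.441 -0.03   1.279]
[ 1.794e+00 -6.430e-01 -1.040e-01 -3.000e-03 -1.000e-03 -1.055e+00] [-0.    -0.004 -2.5    0.     0.     0.   ]
```

Request:
step_arm(deltas=[0,0,-2.5,0,0,0,-1,0,0,-2.5,0,0,0,-1])

```text
clock: 0.3
eef_pos: [0.1497, -0.6315, 0.2486]
eef_rot: [-3.117, -0.365, 0.001]
force: [-0.3, -0.1, 0.3]
opening: 0.0939
finger_force: 0.0
```

```bash
python3 - <<'E'
from h import *
a=np.load("top0.npz");P=pts("top",a['d'])
for n,(u0,u1,v0,v1) in{'left':(205,268,235,312),'right':(390,440,255,345)}.items():
    Q=P[v0:v1,u0:u1].reshape(-1,3);Q=Q[(Q[:,2]>.05)&(Q[:,2]<.3)];print(n,Q.min(0).round(3),np.sort(Q[:,2])[-5:].round(3),Q.max(0).round(3))
A=cur();print(A[:3,3]);print(rows(A,T([.5237,-.2097,.2],down(-45)),20))
E
```

```text
left [0.314 0.195 0.051] [0.136 0.137 0.138 0.14  0.14 ] [0.467 0.266 0.14 ]
right [ 0.244 -0.285  0.05 ] [0.168 0.168 0.168 0.17  0.171] [ 0.412 -0.239  0.171]
[ 0.14973971 -0.63148862  0.24864166]
[ 2.681e+00 -9.790e-01  2.450e-01 -9.000e-03 -2.000e-03 -1.583e+00]
```

The heights confirm it: the left toy is 140 mm (cow) and the right is 171 mm (horse).

Request:
step_arm(deltas=[2.7,-1,0,0,0,-1.6,-1,2.7,-1,0,0,0,-1.6,-1,2.7,-1,0,0,0,-1.6,-1,2.7,-1,0,0,0,-1.6,-1,2.7,-1,0,0,0,-1.6,-1,2.7,-1,0,0,0,-1.6,-1,2.7,-1,0,0,0,-1.6,-1,2.7,-1,0,0,0,-1.6,-1,2.7,-1,0,0,0,-1.6,-1,2.7,-1,0,0,0,-1.6,-1])

```text
clock: 1.3
eef_pos: [0.3676, -0.4436, 0.249]
eef_rot: [-3.038, -0.797, 0.0]
force: [1.0, -0.2, 0.7]
opening: 0.0936
finger_force: 0.0
```

Request:
step_arm(deltas=[2.7,-1,0.3,0,0,-1.6,-1,2.7,-1,0.3,0,0,-1.6,-1,2.7,-1,0.3,0,0,-1.6,-1,2.7,-1,0.3,0,0,-1.6,-1,2.7,-1,0.3,0,0,-1.6,-1,2.7,-1,0.3,0,0,-1.6,-1,2.7,-1,0.3,0,0,-1.6,-1,2.7,-1,0.3,0,0,-1.6,-1,2.7,-1,0.3,0,0,-1.6,-1,0,0,0,0,0,0,-1])

```text
clock: 2.3
eef_pos: [0.5131, -0.2251, 0.2217]
eef_rot: [-2.908, -1.18, -0.002]
force: [-0.2, -0.6, 0.4]
opening: 0.0941
finger_force: 0.0
```

```bash
python3 - <<'E'
from h import *
p,d=r.read_camera("wrist");cv2.imwrite("pics/w1.png",p[:,:,::-1]);P=pts("wrist",d)
A=cur();print(A[:3,3],r.get_state()['qpos'].round(2))
m=(P[...,2]>.011)&(P[...,2]<.03)&(np.hypot(P[...,0]-.5237,P[...,1]+.2097)<.04)
print(m.sum(),P[m].mean(0),P[m].min(0),P[m].max(0),cv2.minAreaRect((P[m][:,:2]*1000).astype(np.float32)))
g=np.array([.5237,-.2097,.0])
print(rows(A,T(g+[0,0,.06],down(-45)),5))
E
```

```text
[ 0.51188784 -0.22802041  0.22188221] [ 0.47  0.48 -0.16  1.74  0.09  0.93 -0.52]
507 [ 0.52047038 -0.21317197  0.01633805] [ 0.50521976 -0.22786388  0.01189858] [ 0.53492153 -0.19909168  0.01931323] ((519.83447265625, -213.50445556640625), (29.287233352661133, 27.966228485107422), 43.03865432739258)
[ 0.424 -0.094  3.238 -0.017 -0.005 -0.207]
```

Request:
step_arm(deltas=[0.4,0,3.2,0,0,0,-1,0.4,-0.1,3.2,0,0,0,-1,0.4,-0.1,3.2,0,0,0,-1,0.4,-0.1,3.2,0,0,0,-1,0.3,-0.1,3.2,0,0,0,-1,0,0,0,0,0,0,-1,0,0,0,0,0,0,-1])

```text
clock: 3.05
eef_pos: [0.5217, -0.2155, 0.0625]
eef_rot: [-2.916, -1.168, 0.002]
force: [-0.0, -0.6, 0.7]
opening: 0.0939
finger_force: 0.0
```

```bash
python3 - <<'E'
from h import *
p,d=r.read_camera("wrist");P=pts("wrist",d)
A=cur();print(A[:3,3])
m=(P[...,2]>.011)&(P[...,2]<.03)&(np.hypot(P[...,0]-.5237,P[...,1]+.2097)<.04)
print(m.sum(),P[m].mean(0),P[m].min(0),P[m].max(0),cv2.minAreaRect((P[m][:,:2]*1000).astype(np.float32)))
g=np.array([.5225,-.211,.017])
print(rows(A,T(g,down(-45)),4))
E
```

```text
[ 0.52266532 -0.21568138  0.06351108]
1329 [ 0.5233987  -0.21002381  0.01713421] [ 0.50801136 -0.22515428  0.01105674] [ 0.53752122 -0.19607923  0.02080156] ((522.977294921875, -210.46966552734375), (28.81032943725586, 29.292503356933594), 68.45121002197266)
[ 0.079 -0.088  1.163  0.023 -0.    -0.336]
```

Request:
step_arm(deltas=[0.2,-0.2,1.15,0,0,0,-1,0.1,-0.1,1.15,0,0,0,-1,0.1,0,1.15,0,0,0,-1,0,0,1.1,0,0,0,-1,0,0,0,0,0,0,-1,0,0,0,0,0,0,1,0,0,0,0,0,0,1,0,0,0,0,0,0,1,0,0,0,0,0,0,1,0,0,0,0,0,0,1])

```text
clock: 4.1
eef_pos: [0.5233, -0.2094, 0.0172]
eef_rot: [2.915, 1.17, 0.001]
force: [0.8, 0.3, 0.2]
opening: 0.057
finger_force: 0.0
```

Request:
step_arm(deltas=[0,0,0,0,0,0,1,0,0,0,0,0,0,1,0,0,0,0,0,0,1,0,0,0,0,0,0,1,0,0,0,0,0,0,1,0,0,0,0,0,0,1])

```text
clock: 4.7
eef_pos: [0.5231, -0.2093, 0.0169]
eef_rot: [2.915, 1.17, 0.0]
force: [-0.8, -0.3, 0.2]
opening: 0.0095
finger_force: 0.0
```

Request:
step_arm(deltas=[0,0,-2,0,0,0,1,0,0,-2,0,0,0,1,0,0,-3,0,0,0,1,0,0,-3,0,0,0,1,0,0,0,0,0,0,1])

```text
clock: 5.2
eef_pos: [0.5259, -0.2103, 0.1206]
eef_rot: [2.911, 1.168, 0.009]
force: [0.4, -0.3, -0.5]
opening: 0.0005
finger_force: 0.0
```

```bash
python3 - <<'E'
from h import *
A=cur();g=tote([-.04,-.04,.12]);print(A[:3,3],g,rows(A,T(g,down(-10.6)),10),r.get_state()['opening'])
E
```

```text
[ 0.52591591 -0.21031204  0.12063339] [ 0.44632453 -0.06495936  0.12      ] [ 8.690e-01 -1.442e+00  2.000e-03  4.300e-02 -7.000e-03 -3.567e+00] 0.000500276520843327
```

The grasp missed: the fingers closed fully. I'll look before retrying.

```bash
python3 - <<'E'
from h import *
p,d=r.read_camera("wrist");P=pts("wrist",d)
t,dt=r.read_camera("top");Q=pts("top",dt)
cv2.imwrite("pics/m1.png",np.vstack([cv2.resize(p[:,:,::-1],(480,300)),cv2.resize(t[170:310,270:494,::-1],(480,300),interpolation=cv2.INTER_CUBIC)]))
for n,X in(("w",P),("t",Q)):
    m=(X[...,2]>.011)&(X[...,2]<.03)&(np.hypot(X[...,0]-.5237,X[...,1]+.2097)<.06)
    if m.sum():print(n,m.sum(),X[m].mean(0),X[m].min(0),X[m].max(0))
E
```

```text
w 852 [ 0.52030612 -0.20942934  0.01435133] [ 0.50481778 -0.22413226  0.01103188] [ 0.53461858 -0.19520139  0.01719616]
```

View pics/m1.png

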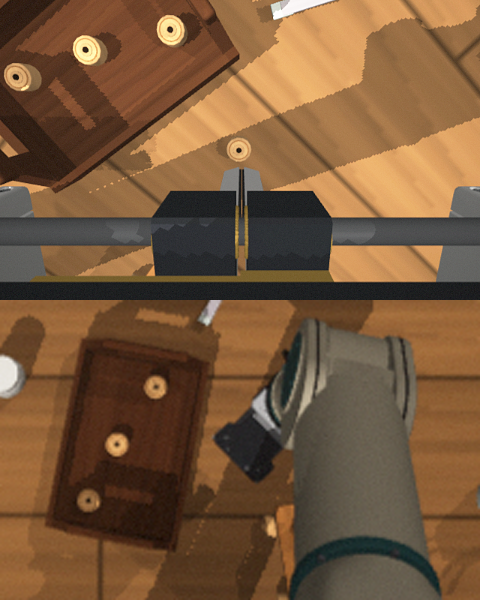

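```bash
python3 - <<'E'
from h import *
p,d=r.read_camera("wrist");A=cur();c=r.calibration("wrist")
def pr(q):
    x=c['camera_from_world']@np.r_[q,1];return (x[0]*c['fx']/x[2]+c['cx'],x[1]*c['fy']/x[2]+c['cy'],x[2])
for n,q in(("tip",(0,0,.014)),("grasp",(0,0,-.005)),("axis@.008",(0,0,A[2,3]-.008))):
    print(n,np.round(pr((A@np.r_[q,1])[:3]),3))
print(A[:3,3],A[:3,2],d[200,318],d[225,318],d[235,322],pr((.5203,-.2094,.014)))
print((np.linalg.inv(A)@np.linalg.inv(c['camera_from_world'])).round(3), r.get_state()['qvel'].round(3))
E
```

```text
tip [3.21893e+02 2.27148e+02 2.09000e-01]
grasp [3.21855e+02 2.37643e+02 1.90000e-01]
axis@.008 [3.22012e+02 1.94153e+02 3.01000e-01]
[ 0.52254832 -0.20923896  0.11640039] [-8.31167985e-04  1.98114701e-04 -9.99999635e-01] 0.29318932 0.18194091 0.17134234 (np.float64(320.4425512667242), np.float64(197.52799143171123), np.float64(0.29532139232492044))
[[-0.001 -0.974 -0.226  0.065]
 [ 1.    -0.001 -0.002  0.   ]
 [ 0.002 -0.226  0.974 -0.185]
 [ 0.     0.     0.     1.   ]] [-0.001  0.019  0.003  0.009 -0.     0.001  0.001]
```

```bash
python3 - <<'E'
from h import *
p,d=r.read_camera("wrist");A=cur();P=pts("wrist",d)
Q=(P-A[:3,3])@A[:3,:3]
for u in(310,316,322,330,340):
    print(u,[(v,*(Q[v,u]*1000).round(0).astype(int),*p[v,u]) for v in range(216,262,4)])
print(r.get_state())
cv2.imwrite("pics/f1.png",cv2.resize(p[170:270,240:400,::-1],(800,500)))
E
```

```text
310 [(216, np.int64(-22), np.int64(-11), np.int64(116), np.uint8(154), np.uint8(112), np.uint8(70)), (220, np.int64(-26), np.int64(-11), np.int64(116), np.uint8(155), np.uint8(110), np.uint8(71)), (224, np.int64(9), np.int64(-6), np.int64(-8), np.uint8(155), np.uint8(120), np.uint8(89)), (228, np.int64(9), np.int64(-6), np.int64(-16), np.uint8(132), np.uint8(131), np.uint8(130)), (232, np.int64(9), np.int64(-6), np.int64(-21), np.uint8(135), np.uint8(135), np.uint8(132)), (236, np.int64(9), np.int64(-6), np.int64(-28), np.uint8(129), np.uint8(128), np.uint8(126)), (240, np.int64(10), np.int64(-5), np.int64(-35), np.uint8(133), np.uint8(131), np.uint8(130)), (244, np.int64(9), np.int64(-5), np.int64(-39), np.uint8(134), np.uint8(133), np.uint8(132)), (248, np.int64(9), np.int64(-5), np.int64(-44), np.uint8(131), np.uint8(128), np.uint8(126)), (252, np.int64(9), np.int64(-5), np.int64(-49), np.uint8(131), np.uint8(130), np.uint8(127)), (256, np.int64(33), np.int64(-3), np.int64(-111), np.uint8(23), np.uint8(24), np.uint8(28)), (260, np.int64(33), np.int64(-3), np.int64(-113), np.uint8(
[... 4522 characters left out ...]
6))]
{'clock': 5.4, 'qpos': array([ 0.41891907,  0.61409407, -0.13462846,  1.84320399,  0.12118522,
        0.69421415, -0.59221462]), 'qvel': array([-0.00092498,  0.01129299,  0.00046418,  0.0010934 , -0.00096956,
        0.000581  ,  0.00142092]), 'joint_torque': array([ 1.68098038e-02, -5.05589247e+01, -1.07281320e+00, -1.44422248e+01,
       -3.76066414e-02, -4.53712000e-02, -8.14123177e-04]), 'eef_pos': array([ 0.5221901 , -0.20907323,  0.11588334]), 'eef_rot': array([-2.91430812e+00, -1.16975351e+00,  2.44949077e-03]), 'force': array([-0.19620327,  0.79061798,  0.69165663]), 'torque': array([-0.01823822, -0.00027121, -0.04398629]), 'finger_force': 0.0, 'opening': 0.0004023025274642577}
```

View pics/f1.png

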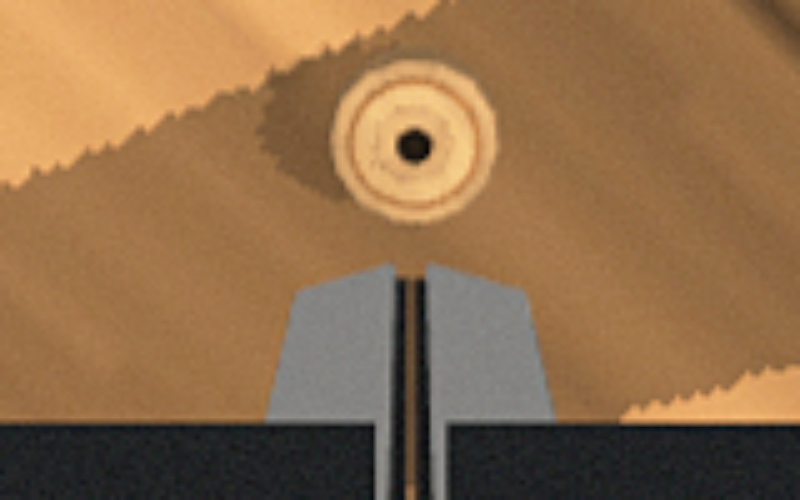

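The picture shows the fingertips ending at tool z of about -8 mm, not +14 mm. Against the ground depth, the tips stand about 22 mm higher than the interface text says, so I closed above the wheel. I'll regrasp about 22 mm lower and watch the force.

Request:
step_arm(deltas=[0,0,1,0,0,0,-1,0,0,1,0,0,0,-1,0,0,1,0,0,0,-1,0,0,1,0,0,0,-1,0,0,1,0,0,0,-1,0,0,1,0,0,0,-1,0,0,1,0,0,0,-1,0,0,1,0,0,0,-1,0,0,1,0,0,0,-1,0,0,0,0,0,0,-1])

```text
clock: 6.4
eef_pos: [0.5222, -0.209, 0.0254]
eef_rot: [-2.914, -1.17, 0.003]
force: [-0.3, -0.6, -0.8]
opening: 0.0773
finger_force: 0.0
```

Request:
step_arm(deltas=[0,0,0,0,0,0,-1,0,0,0.8,0,0,0,-1,0,0,0.8,0,0,0,-1,0,0,0,0,0,0,-1,0,0,0,0,0,0,-1])

```text
clock: 6.9
eef_pos: [0.523, -0.2092, 0.0106]
eef_rot: [-2.915, -1.17, 0.001]
force: [1.1, -0.7, 0.5]
opening: 0.0943
finger_force: 0.0
```

```bash
python3 - <<'E'
from h import *
p,d=r.read_camera("wrist");A=cur();P=pts("wrist",d)
Q=(P-A[:3,3])@A[:3,:3]
print(A[:3,3],r.get_state()['force'])
g=(np.abs(p.astype(int).max(-1)-p.min(-1))<25)&(np.abs(Q[...,0])<.013)&(np.abs(Q[...,1])<.07)
z=Q[...,2][g&(d>.05)];print("tip tool z",np.percentile(z,[95,99,99.9]))
h=P[200:,:,2];print("ground z",np.median(P[...,2][(Q[...,1]**2<.03**2)&(P[...,2]<.008)]))
m=(P[...,2]>.010)&(P[...,2]<.03)&(np.hypot(P[...,0]-.5217,P[...,1]+.2097)<.03);print("wheel tool",Q[m].mean(0),Q[m].min(0),Q[m].max(0))
E
```

```text
[ 0.5231271  -0.20932217  0.01082082] [-0.1965629   0.16723212 -0.20552445]
tip tool z [-0.01811542 -0.00815203 -0.00649795]
ground z 0.00020210876812443157
wheel tool [-0.00050174  0.00012281 -0.0055382 ] [-0.01620715 -0.01475041 -0.00899768] [0.0130761  0.01489835 0.00080445]
```

Request:
step_arm(deltas=[0,0,0.5,0,0,0,-1,0,0,0.5,0,0,0,-1,0,0,0.4,0,0,0,-1,0,0,0,0,0,0,-1])

```text
clock: 7.35
eef_pos: [0.5226, -0.2091, -0.0038]
eef_rot: [-2.915, -1.17, 0.001]
force: [-0.4, 0.5, -0.2]
opening: 0.0937
finger_force: 0.0
```

Request:
step_arm(deltas=[0,0,0,0,0,0,1,0,0,0,0,0,0,1,0,0,0,0,0,0,1,0,0,0,0,0,0,1,0,0,0,0,0,0,1,0,0,0,0,0,0,1,0,0,0,0,0,0,1,0,0,0,0,0,0,1,0,0,0,0,0,0,1,0,0,0,0,0,0,1])

```text
clock: 8.35
eef_pos: [0.5231, -0.2093, -0.0031]
eef_rot: [2.915, 1.17, 0.0]
force: [0.5, 0.1, 0.3]
opening: 0.0289
finger_force: 30.0
```

Gripped: 29 mm opening at 30 N. Now lift.

Request:
step_arm(deltas=[0,0,-2,0,0,0,1,0,0,-3,0,0,0,1,0,0,-3,0,0,0,1,0,0,-3,0,0,0,1,0,0,0,0,0,0,1,0,0,0,0,0,0,1])

```text
clock: 8.95
eef_pos: [0.5233, -0.2095, 0.1073]
eef_rot: [2.915, 1.17, 0.001]
force: [-0.1, -0.6, -1.6]
opening: 0.0289
finger_force: 30.0
```

```bash
python3 - <<'E'
from h import *
A=cur();g=tote([-.04,-.04,.107]);print(A[:3,3],g,rows(A,T(g,down(-10.6)),10),r.get_state()['opening'],r.get_state()['finger_force'])
E
```

```text
[ 0.52329425 -0.20945699  0.10729013] [ 0.44632453 -0.06495936  0.107     ] [ 8.750e-01 -1.415e+00  2.000e-03  7.000e-03 -1.000e-03 -3.567e+00] 0.02891558183215191 30.000003576278687
```

Request:
step_arm(deltas=[0.87,-1.4,0,0,0,-3.5,1,0.87,-1.4,0,0,0,-3.5,1,0.87,-1.4,0,0,0,-3.5,1,0.87,-1.4,0,0,0,-3.5,1,0.87,-1.4,0,0,0,-3.5,1,0.87,-1.4,0,0,0,-3.5,1,0.87,-1.4,0,0,0,-3.5,1,0.87,-1.4,0,0,0,-3.5,1,0.87,-1.4,0,0,0,-3.5,1,0.87,-1.4,0,0,0,-3.5,1])

```text
clock: 9.95
eef_pos: [0.447, -0.0644, 0.107]
eef_rot: [2.423, 1.999, 0.0]
force: [0.4, 0.2, 0.2]
opening: 0.0291
finger_force: 30.0
```

Request:
step_arm(deltas=[0,0,0,0,0,0,1,0,0,0,0,0,0,1,0,0,0,0,0,0,1])

```text
clock: 10.25
eef_pos: [0.4487, -0.0661, 0.107]
eef_rot: [2.429, 1.991, 0.001]
force: [-0.4, -0.2, 0.7]
opening: 0.0288
finger_force: 30.0
```

```bash
python3 - <<'E'
from h import *
A=cur();print(A[:3,3],Rt.T@(A[:3,3]-C),rows(A,T(tote([-.04,-.04,.006]),down(-10.6)),8),r.get_state()['finger_force'])
E
```

```text
[ 0.44866092 -0.06613971  0.1070267 ] [-0.03748635 -0.04073042  0.1070267 ] [ 9.000e-03 -3.200e-02  1.263e+00  9.000e-03  1.000e-03 -9.200e-02] 29.999897181987762
```

Request:
step_arm(deltas=[0,0,2,0,0,0,1,0,0,2,0,0,0,1,0,0,2,0,0,0,1,0,0,2,0,0,0,1,0,0,1.2,0,0,0,1,0,0,0.9,0,0,0,1,0,0,0,0,0,0,1,0,0,0,0,0,0,-0.2,0,0,0,0,0,0,-0.2,0,0,0,0,0,0,-0.2])

```text
clock: 11.25
eef_pos: [0.4484, -0.0657, 0.0065]
eef_rot: [2.428, 1.992, 0.002]
force: [-0.1, -0.3, -0.0]
opening: 0.05
finger_force: 0.0
```

Request:
step_arm(deltas=[0,0,0,0,0,0,-0.2,0,0,0,0,0,0,-0.2,0,0,-2,0,0,0,-0.2,0,0,-3,0,0,0,-0.2,0,0,-4,0,0,0,-0.6,0,0,-4,0,0,0,-0.6,0,0,0,0,0,0,-0.6,0,0,0,0,0,0,-0.6])

```text
clock: 12.05
eef_pos: [0.4482, -0.0659, 0.1365]
eef_rot: [2.428, 1.991, 0.002]
force: [-0.6, 0.0, 0.3]
opening: 0.0747
finger_force: 0.0
```

```bash
python3 - <<'E'
from h import *
t,d=r.read_camera("wrist");P=pts("wrist",d)
cv2.imwrite("pics/w2.png",t[:,:,::-1])
Q=(P-C)@Rt
m=(Q[...,2]>.016)&(Q[...,2]<.03)&(abs(Q[...,0])<.105)&(abs(Q[...,1])<.07)
n,l,s,c=cv2.connectedComponentsWithStats(m.astype(np.uint8))
for i in range(1,n):
    if s[i,4]>60: print(s[i,4],c[i].round(),Q[l==i].mean(0).round(3))
t,d=r.read_camera("top");P=pts("top",d);h=P[...,2]
v,u=np.mgrid[:400,:640]
m=(P[...,0]>.55)&(P[...,0]<.64)&(P[...,1]>-.13)&(P[...,1]<.03)&(h>.07)&(h<.1)
print("far bar",m.sum(),P[m].mean(0),((P[m]-C)@Rt).mean(0).round(4))
E
```

```text
964 [267. 106.] [-0.085  0.036  0.021]
900 [358. 132.] [-0.007  0.013  0.021]
866 [451. 172.] [ 0.076 -0.023  0.021]
815 [321. 194.] [-0.04  -0.042  0.021]
far bar 212 [ 0.60763194 -0.05556286  0.08759411] [ 0.1168 -0.0011  0.0876]
```

View pics/w2.png

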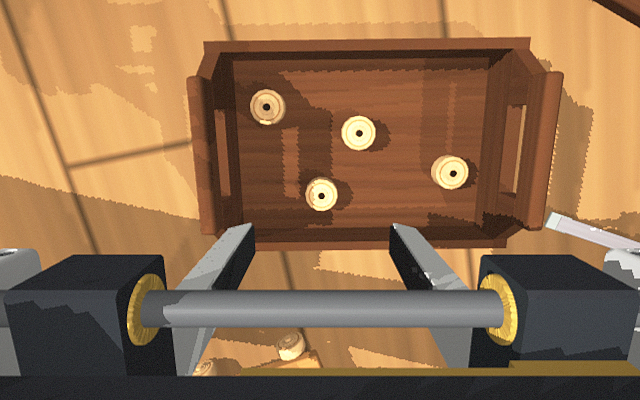

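All four wheels are in the tote: (267,106), (358,132), (451,172), and the stray at (321,194). The tote hasn't moved. Next is the far bar.

```bash
python3 - <<'E'
from h import *
A=cur();print(rows(A,T(tote([.1175,-.042,.136]),down(-10.6)),8),Rt.T@(A[:3,3]-C))
E
```

```text
[-0.005  1.961 -0.015 -0.014  0.003 -0.084] [-0.03934271 -0.04058599  0.13498605]
```

Request:
step_arm(deltas=[0,1.96,0,0,0,-0.1,-0.1,0,1.96,0,0,0,-0.1,-0.1,0,1.96,0,0,0,-0.1,-0.1,0,1.96,0,0,0,-0.1,-0.1,0,1.96,0,0,0,-0.1,-0.1,0,1.96,0,0,0,-0.1,-0.1,0,1.96,0,0,0,-0.1,-0.1,0,1.96,0,0,0,-0.1,-0.1,0,0,0,0,0,0,-0.1,0,0,0,0,0,0,-0.1])

```text
clock: 13.15
eef_pos: [0.6002, -0.0948, 0.1339]
eef_rot: [-2.412, -2.008, 0.004]
force: [-0.7, -0.0, 0.0]
opening: 0.0517
finger_force: 0.0
```

```bash
python3 - <<'E'
from h import *
p,d=r.read_camera("wrist");A=cur();P=pts("wrist",d);Q=(P-C)@Rt
m=(Q[...,0]>.09)&(Q[...,0]<.14)&(abs(Q[...,1])<.07)&(P[...,2]>.084)&(P[...,2]<.096)
X=Q[m];print(m.sum(),X.mean(0),X.min(0),X.max(0),cv2.minAreaRect((X[:,:2]*1000).astype(np.float32)))
print(Rt.T@(A[:3,3]-C),rows(A,T(tote([.1175,-.042,.051]),down(-10.6)),6),r.get_state()['opening'])
E
```

```text
2823 [0.1150341  0.00157161 0.08989983] [ 0.10903002 -0.05560859  0.08563476] [0.12104824 0.05383549 0.09269568] ((115.20310974121094, -0.8987693786621094), (109.43633270263672, 11.90015983581543), 89.71640014648438)
[ 0.11655341 -0.04106951  0.13434308] [-0.015  0.019  1.389 -0.035  0.003  0.027] 0.05166953987815328
```

Request:
step_arm(deltas=[0,0,1.4,0,0,0,-0.1,0,0,1.4,0,0,0,-0.1,0,0,1.4,0,0,0,-0.1,0,0,1.4,0,0,0,-0.1,0,0,1.4,0,0,0,-0.1,0,0,1.3,0,0,0,-0.1,0,0,0,0,0,0,-0.1,0,0,0,0,0,0,-0.1])

```text
clock: 14.0
eef_pos: [0.6018, -0.0951, 0.0526]
eef_rot: [-2.414, -2.01, 0.0]
force: [0.3, -0.5, 0.2]
opening: 0.0517
finger_force: 0.0
```

Request:
step_arm(deltas=[0,0,0,0,0,0,1,0,0,0,0,0,0,1,0,0,0,0,0,0,1,0,0,0,0,0,0,1,0,0,0,0,0,0,1,0,0,0,0,0,0,1,0,0,0,0,0,0,1])

```text
clock: 14.7
eef_pos: [0.601, -0.095, 0.0529]
eef_rot: [-2.414, -2.009, 0.002]
force: [-3.9, 0.3, 3.2]
opening: 0.0119
finger_force: 30.0
```

```bash
cat >> h.py <<'E'
PIV=tote([-.124,.085,0])
def tilt(A,deg): # rotate pose A about PIV, raising far & right sides equally
    ax=Rt@np.array([-1,-1,0])/2**.5   # right-hand: far (+x) end up, right (-y) side up
    M=R.from_rotvec(ax*np.deg2rad(deg)).as_matrix();B=T(PIV-M@PIV,M)@A;return B
E
python3 - <<'E'
from h import *
A=cur();print(Rt.T@(A[:3,3]-C),r.get_state()['finger_force'],r.get_state()['qpos'].round(2))
B=tilt(A,33)
print(B[:3,3],B[:3,2],rows(A,B,30))
ax=np.array([-1,-1,0])/2**.5
print(R.from_rotvec(ax*np.deg2rad(33)).apply([[.242,0,0],[0,-.17,0]]))
E
```

```text
[ 0.11756103 -0.04111681  0.05288792] 29.996769949793816 [ 0.29  0.77 -0.29  1.75  0.33  0.67 -0.37]
[ 0.56102085 -0.03666517  0.18595488] [ 0.30630374 -0.44945588 -0.83914685] [ 0.075 -0.076 -0.498 -0.776 -0.78   0.001]
[[ 0.22247914  0.01952086  0.09319855]
 [-0.013713   -0.156287    0.06547005]]
```

Gripped: 11.9 mm at 30 N. I'll tilt in stages about the lowest corner.

Request:
step_arm(deltas=[0.075,-0.075,-0.5,-0.78,-0.78,0,1,0.075,-0.075,-0.5,-0.78,-0.78,0,1,0.075,-0.075,-0.5,-0.78,-0.78,0,1,0.075,-0.075,-0.5,-0.78,-0.78,0,1,0.075,-0.075,-0.5,-0.78,-0.78,0,1,0.075,-0.075,-0.5,-0.78,-0.78,0,1,0.075,-0.075,-0.5,-0.78,-0.78,0,1,0.075,-0.075,-0.5,-0.78,-0.78,0,1])

```text
clock: 15.5
eef_pos: [0.5954, -0.0858, 0.0926]
eef_rot: [2.295, 1.911, -0.021]
force: [0.4, 0.7, -4.5]
opening: 0.012
finger_force: 30.0
```

```bash
cat > chk.py <<'E'
from h import *
import sys
A0=T([.601,-.095,.0529],R.from_rotvec([-2.414,-2.009,.002]).as_matrix())
p,d=r.read_camera("top");cv2.imwrite(f"pics/t{sys.argv[1]}.png",cv2.resize(p[150:330,180:460,::-1],(784,504),interpolation=cv2.INTER_CUBIC))
A=cur();s=r.get_state();print(A[:3,3],s['force'].round(1),s['torque'].round(2),s['finger_force'],s['opening'],s['qpos'].round(2))
M=A[:3,:3]@A0[:3,:3].T;print("tool tilt axis in tote",Rt.T@R.from_matrix(M).as_rotvec(degrees=True))
print("pivot follow",(A@np.linalg.inv(A0)@np.r_[PIV,1])[:3]-PIV)
B=tilt(A0,float(sys.argv[2]));print(rows(A,B,int(sys.argv[3])))
# tote floor plane & wheels: floor points
P=pts("top",d);Q=((P-A[:3,3])@A[:3,:3])@np.linalg.inv(A0[:3,:3]).T+A0[:3,3]   # in grip-fixed 'level' world
Q=(Q-C)@Rt
f=(abs(Q[...,0])<.1)&(abs(Q[...,1])<.065)&(abs(Q[...,2])<.03)
X=Q[f];c=np.linalg.lstsq(np.c_[X[:,:2],np.ones(len(X))],X[:,2],rcond=None)[0]
for _ in range(5):
    e=X[:,2]-X[:,:2]@c[:2]-c[2];k=abs(e)<.005;c=np.linalg.lstsq(np.c_[X[k][:,:2],np.ones(k.sum())],X[k][:,2],rcond=None)[0]
print("floor plane in tote frame (deg,deg,z)",np.degrees(c[:2]),c[2],k.sum())
w=Q[...,2]-Q[...,0]*c[0]-Q[...,1]*c[1]-c[2]
m=(w>.009)&(w<.024)&(abs(Q[...,0])<.11)&(abs(Q[...,1])<.075)
n,l,st,cc=cv2.connectedComponentsWithStats(m.astype(np.uint8),connectivity=4)
for i in range(1,n):
    if st[i,4]>25: print(st[i,4],cc[i].round(),Q[l==i].mean(0).round(3))
E
python3 chk.py a 33 22
```

```text
[ 0.59549078 -0.08453101  0.09326889] [-0.4  0.  -4.6] [ 0.06 -0.18  0.01] 30.019732173532248 0.01180212133063761 [ 0.12  0.66 -0.17  1.86  0.43  0.58 -0.54]
tool tilt axis in tote [-6.23986072 -6.47518709  0.10125528]
pivot follow [0.00086172 0.00074388 0.00016789]
[ 0.07  -0.079 -0.492 -0.764 -0.78   0.004]
floor plane in tote frame (deg,deg,z) [0.15593653 0.94637411] 0.0035029383568972406 450
88 [310. 263.] [-0.079  0.035  0.021]
```

Request:
step_arm(deltas=[0.075,-0.075,-0.5,-0.77,-0.78,0,1,0.075,-0.075,-0.5,-0.77,-0.78,0,1,0.075,-0.075,-0.5,-0.77,-0.78,0,1,0.075,-0.075,-0.5,-0.77,-0.78,0,1,0.075,-0.075,-0.5,-0.77,-0.78,0,1,0.075,-0.075,-0.5,-0.77,-0.78,0,1,0.075,-0.075,-0.5,-0.77,-0.78,0,1,0.075,-0.075,-0.5,-0.77,-0.78,0,1,0.075,-0.075,-0.5,-0.77,-0.78,0,1,0.075,-0.075,-0.5,-0.77,-0.78,0,1])

```text
clock: 16.55
eef_pos: [0.5828, -0.0674, 0.1385]
eef_rot: [2.149, 1.789, -0.046]
force: [-0.2, -0.1, -5.3]
opening: 0.012
finger_force: 30.0
```

```bash
python3 chk.py b 33 12
```

```text
[ 0.58253166 -0.06592008  0.1387349 ] [-1.3  0.8 -6. ] [ 0.39 -0.07 -0.06] 30.04963464103639 0.011689696616834788 [-0.16  0.55  0.04  1.99  0.6   0.52 -0.83]
tool tilt axis in tote [-13.99731885 -14.15161687   0.12133731]
pivot follow [0.00031394 0.00105423 0.00036903]
[ 0.065 -0.078 -0.487 -0.762 -0.782  0.009]
floor plane in tote frame (deg,deg,z) [ 0.30541862 -0.49890015] 0.0040345195736642935 1461
```

Request:
step_arm(deltas=[0.065,-0.08,-0.48,-0.77,-0.78,0,1,0.065,-0.08,-0.48,-0.77,-0.78,0,1,0.065,-0.08,-0.48,-0.77,-0.78,0,1,0.065,-0.08,-0.48,-0.77,-0.78,0,1,0.065,-0.08,-0.48,-0.77,-0.78,0,1,0.065,-0.08,-0.48,-0.77,-0.78,0,1,0.065,-0.08,-0.48,-0.77,-0.78,0,1,0.065,-0.08,-0.48,-0.77,-0.78,0,1,0.065,-0.08,-0.48,-0.77,-0.78,0,1,0.065,-0.08,-0.48,-0.77,-0.78,0,1])

```text
clock: 17.6
eef_pos: [0.5657, -0.0435, 0.1778]
eef_rot: [2.003, 1.667, -0.067]
force: [-0.3, 0.6, -4.7]
opening: 0.0118
finger_force: 30.0
```

Request:
step_arm(deltas=[0.065,-0.08,-0.48,-0.77,-0.78,0,1,0.065,-0.08,-0.48,-0.77,-0.78,0,1,0,0,0,0,0,0,1,0,0,0,0,0,0,1,0,0,0,0,0,0,1,0,0,0,0,0,0,1,0,0,0,0,0,0,1,0,0,0,0,0,0,1])

```text
clock: 18.4
eef_pos: [0.5616, -0.0389, 0.1845]
eef_rot: [1.975, 1.642, -0.073]
force: [-0.6, 0.3, -3.9]
opening: 0.0117
finger_force: 30.0
```

```bash
python3 chk.py c 33 1; python3 - <<'E'
from h import *
p,d=r.read_camera("scene");s=cv2.resize(p[130:250,240:400,::-1],(400,300),interpolation=cv2.INTER_CUBIC)
w,_=r.read_camera("wrist");t=cv2.resize(cv2.imread("pics/tc.png"),(400,300))
cv2.imwrite("pics/v1.png",np.vstack([np.hstack([t,s]),cv2.resize(w[:,:,::-1],(800,300))]))
E
```

```text
[ 0.56161085 -0.03889169  0.18455749] [ 0.4  1.5 -4.9] [ 1.06  0.42 -0.06] 30.020520240068436 0.011934972556302034 [-0.56  0.51  0.3   2.11  0.87  0.54 -1.25]
tool tilt axis in tote [-2.33205509e+01 -2.33239809e+01 -1.40213491e-02]
pivot follow [ 0.00059153 -0.00217272 -0.0013435 ]
[ 0.134 -0.02  -0.237 -0.013 -0.011 -0.014]
floor plane in tote frame (deg,deg,z) [ 0.10645907 -0.11231695] 0.005300512257569835 1690
251 [300. 268.] [-0.086  0.049  0.021]
```

View pics/v1.png

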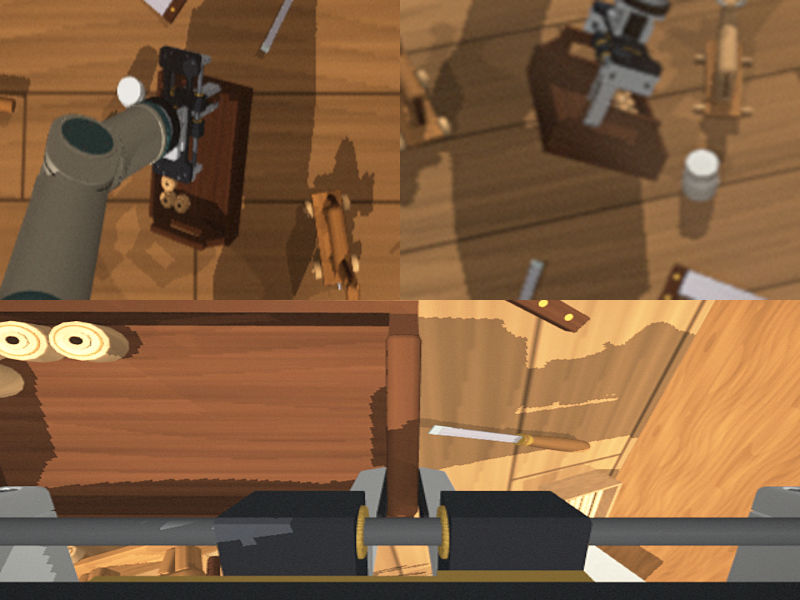

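The wheels are gathered at the near-left corner. I'll count them and measure their distances to it.

```bash
python3 - <<'E'
from h import *
A0=T([.601,-.095,.0529],R.from_rotvec([-2.414,-2.009,.002]).as_matrix())
for n in("top","wrist","scene"):
    p,d=r.read_camera(n);A=cur();P=pts(n,d)
    Q=((P-A[:3,3])@A[:3,:3])@A0[:3,:3].T+A0[:3,3];Q=(Q-C)@Rt
    hsv=cv2.cvtColor(p,cv2.COLOR_RGB2HSV)
    m=(Q[...,2]>.017)&(Q[...,2]<.032)&(abs(Q[...,0])<.113)&(abs(Q[...,1])<.078)
    g=np.zeros((120,180),np.uint8);X=Q[m];ix=((X[:,:2]+[.124,.085])/.003).astype(int);g[ix[:,0],ix[:,1]]=1
    print(n,m.sum())
    for row in g[:35,:58]:print(''.join('.#'[v] for v in row))
    if n=="top":
        cv2.imwrite("pics/t5.png",cv2.resize(p[235:295,270:350,::-1],(800,600),interpolation=cv2.INTER_CUBIC))
E
```

```text
top 373
..........................................................
..........................................................
..........................................................
.......#...................#......#.#...##................
......#.###############################################...
....................#.........#......#####.......#.###....
...................................#...####...####.#.##...
...................................#..############.###....
..................................####.###..#####.#..#....
.................................##.###.####.#..#.#####...
..................................#.#.##########.##.##....
..................................#.####.##.#######..#....
...................................###..#.#..###.#.##.....
....................................###.#.#...####........
....................................#####.......####.##...
......................................#.........##.#......
.............................................###.#.#.#....
..............................................##.#.##.#...
..............................
[... 4423 characters left out ...]
........................................#..........
..............................................#.##........
................................................#...#.....
.................................................#..##....
..................................................#.......
.............................................##.#.........
..................................................#.......
....................................................##....
.............................................#............
...............................................#..#..#....
..........................................................
.....................................................#....
```

View pics/t5.png

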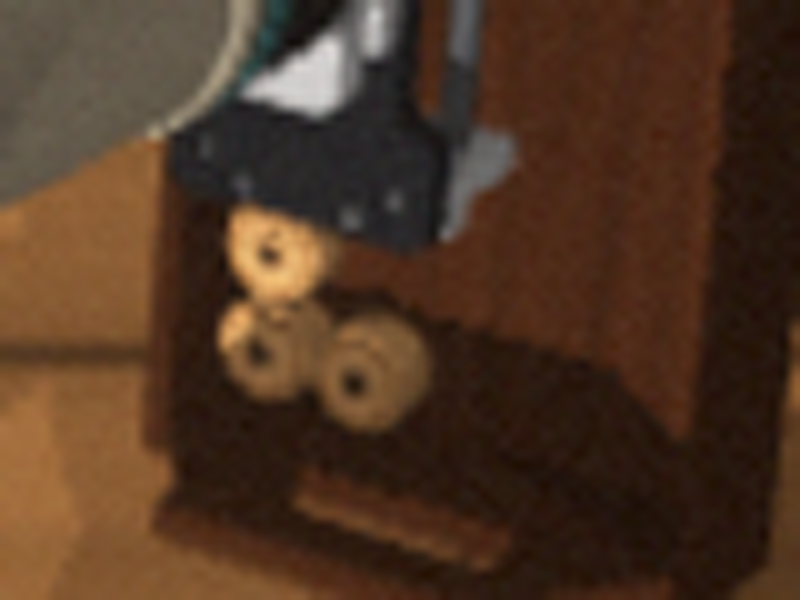

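All four wheels sit in the corner. They're at tote (x, y) of about (-97,63), (-95,30), (-65,63) and (-37,62) mm, the farthest about 77 mm from corner_left, with the tilt at 33°. Handing in.

```bash
python3 -c "
from rig import r
s=r.get_state();print(s['qvel'].round(3),s['finger_force']);print(r.hand_in())"
```

```text
[-0.003  0.     0.     0.    -0.001  0.001  0.   ] 30.020260959863663
the job is handed in; nothing more can be done
None
```

I put the stray wheel back in the tote (the first grasp missed; the retry held), tilted the tote 33° with all four wheels within about 77 mm of corner_left, on the cow's side, and handed the job in with the grip still on; no verdict was shown.

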